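# Press home the joint strip of a banquet table

### The arm

A 6-joint arm with a two-finger parallel gripper is mounted at the origin on the work surface. World frame = base frame: x ahead of the robot, y to its left, z up, the work surface at z = 0. Lengths are in m, angles in degrees, forces in N, time in s.
With the tool pointing down it reaches from about 0.325 to 0.925 m from the base axis. Payload 3.1 kg.
Tool frame: the origin (TCP) lies between the finger pads; the fingertips stand 22 mm ahead of it and the grasp point (between the pads) lies 3 mm ahead of it; z points along the fingers, y is the line along which they close (so a half turn about z gives the same grasp; the last joint's range is limited). The gripper opens to 85 mm and grips with 20 to 120 N. Pads are 22 mm wide; open, the fingers measure 114 mm over their backs; the gripper's body (76 mm by 85 mm) begins 54 mm behind the grasp point. The pads swing forward as they close: fully open they stand 13 mm farther back than shut.
Start: joints at [65.764, 12.427, 92.441, -0, 75.132, -6.429], TCP at [0.191, 0.595, 0.253] pointing down, gripper open.
Joint ranges: [-157.48, 157.48], [-44.54, 120.13], [17.64, 146.25], [-64.5, 244.5], [7.68, 150.69], [-147.95, 147.95]. Speed limits (degrees/s): [159.86, 159.86, 180, 180, 180, 180].

### API

Orientations are given as [roll, pitch, yaw] about the fixed x, y, z axes, in that order (R = Rz(yaw) Ry(pitch) Rx(roll)).
In Python, from plant import read_state, get_image, close_job gives the robot as it stands.
- The arm moves only by the shell command python3 -m creep 'ROWS' [FORCE]. ROWS is JSON, a list that holds one entry, the list of rows, each a list of 5 numbers: the opening, from 0 (shut) to 1 (fully open), then the shift along the tool's x, y, z normalised to -1 to 1, where 1 is 0.5 m, then the turn about the tool's z normalised to -1 to 1, where 1 is 180 degrees. A call has 1 to 12 rows; each row is the pose to reach, as a shift and turn from the pose commanded when the call began, along the tool's axes at that moment, turning the shorter way round; what a row does not reach only later rows make up. A row lasts 1/8 s, in which the tool goes at most 62.5 mm and 10.7 degrees, less where a joint would pass 70% of its speed; a pose out of reach is approached as far as the arm can. A call with a number of a shift or a turn outside -1 to 1 is refused whole. A call with a gripper value outside its range is refused whole. The fingers move at their own pace and stop on an object; FORCE is the grip in N (left out, the last holds). Time passes only in rows, so rows that repeat a pose let the fingers close. It gives the time, the measured TCP pose, the force, the opening and the grip force at its end, in the units of the state.
- read_state(): the state, without advancing time (a new reading comes with each control period).
- get_image(name): name is "scene" or "top"; returns a dict with "frame" (420x560x3 uint8, blue, green, red), "fovy" (degrees; the focal length in pixels is half the picture's height over the tangent of half this angle, whatever the lens; pixels are square), "cx", "cy" (the principal point, pixels), "k1" (the pictures are not rectified: a ray, as slopes to the right and down, at radius r is drawn at 1 + k1 r^2 times it, then the intrinsics apply), "position" and "orientation" of the camera in the world. Camera axes: x right, y up, looking along -z (the intrinsics and any distortion apply to the point x, -y, -z); pixel columns grow to the right and rows downward; lengths in m; the calibration is good to about 2 mm. A picture is of the moment at which its call begins. There is no depth.
- close_job(): hands the job in; it is judged then, once.
The state is a dict: "time": time; "joints": joint angles; "qvel": joint speeds; "tau": joint torques, N m; "position": TCP position; "tcp_rot": TCP orientation; "contact_force": force on the tool from outside, world axes, zero at the start; "moment": the same for the moment, N m; "finger_gap": opening from 0.0 (shut) to 1.0 (fully open); "grip_force": force on a finger pad.
Only numpy, scipy, OpenCV 4.12 (cv2) and the standard library are available. Lean on these libraries where they do the work, as an engineer would, in place of code of your own. Each camera call takes 0.05 s, during which the arm holds its last target. There are 200 camera calls.

### The job

Stand the candle that is on the brass joint strip upright on the round white marble coaster, then take the wooden pressing block and press all the brass sections fully down with it in one unbroken sweep with steady moderate pressure (about 10 to 20 N, never as much as 60), starting at the end far from the red pin and not lifting off before the last section is down. Then drive the red locking pin fully down with the same block and stand the block upright back on the cork mat. Only the block may touch the strip, and the glasses, mill and card stand must stay standing where they are.

Things in the scene. Friction and masses are not known exactly. Their poses are not given: they have to be found in the camera images.
- strip: a low dark steel channel fixed on the dark wooden table over the seam between two banquet tables, 62 mm wide (its x) and 285 mm long (its y, from -110 to +175 mm); origin on the table top at the middle of the row of brass sections; side rails 8 mm high. Eight brass sections at y = -87.5, -62.5, ... +87.5 mm; locking pin at y = +150 mm
- strip_start (a point): middle of the first section (the end of the row far from the pin), at the height of a section's top when fully down, 10 mm above the table
- strip_finish (a point): middle of the last section (the one next to the pin), same height, 10 mm above the table
- bed: the floor of the channel that carries the eight brass sections; same origin and axes as the strip
- section0 (a joint): how far brass section 0 is pressed in, m: 0 standing proud (top 15 mm above the table), 0.005 fully down (top at 10 mm). 36 mm wide, 23.5 mm long; it needs about 5 N and stays where it is pushed (first, far from the pin)
- section1 (a joint): how far brass section 1 is pressed in, m: 0 standing proud (top 15 mm above the table), 0.005 fully down (top at 10 mm). 36 mm wide, 23.5 mm long; it needs about 5 N and stays where it is pushed
- section2 (a joint): how far brass section 2 is pressed in, m: 0 standing proud (top 15 mm above the table), 0.005 fully down (top at 10 mm). 36 mm wide, 23.5 mm long; it needs about 5 N and stays where it is pushed
- section3 (a joint): how far brass section 3 is pressed in, m: 0 standing proud (top 15 mm above the table), 0.005 fully down (top at 10 mm). 36 mm wide, 23.5 mm long; it needs about 5 N and stays where it is pushed
- section4 (a joint): how far brass section 4 is pressed in, m: 0 standing proud (top 15 mm above the table), 0.005 fully down (top at 10 mm). 36 mm wide, 23.5 mm long; it needs about 5 N and stays where it is pushed
- section5 (a joint): how far brass section 5 is pressed in, m: 0 standing proud (top 15 mm above the table), 0.005 fully down (top at 10 mm). 36 mm wide, 23.5 mm long; it needs about 5 N and stays where it is pushed
- section6 (a joint): how far brass section 6 is pressed in, m: 0 standing proud (top 15 mm above the table), 0.005 fully down (top at 10 mm). 36 mm wide, 23.5 mm long; it needs about 5 N and stays where it is pushed
- section7 (a joint): how far brass section 7 is pressed in, m: 0 standing proud (top 15 mm above the table), 0.005 fully down (top at 10 mm). 36 mm wide, 23.5 mm long; it needs about 5 N and stays where it is pushed (last, next to the pin)
- pin (a joint): how far the locking pin is driven in, m: 0 fully up (head's top 30 mm above the table), 0.012 fully down (18 mm). Stiff: takes about 11 to 15 N and stays where it is driven
- pin_top (a point): middle of the top of the pin's red head, 20 mm across; 62 mm beyond the last section along the strip's y
- block: the pressing block, a wooden hand tool standing upright on the cork mat: foot 44 mm wide (its x) by 56 mm long (its y) with a black rubber sole that rides over proud sections when moved along the block's y; square upright handle 26 x 26 mm from 24 to 102 mm above the sole, sides along the block's x and y; origin at the middle of the sole; 0.35 kg
- block_sole (a point): middle of the sole (the block's origin); the sole is flat over the middle 28 mm of its length (along y), then ramps up at 28 degrees to 7.5 mm at both ends
- candle: a thick cream candle fixed in a round brass holder, standing on the row of brass sections; holder 52 mm across its foot, 46 mm above, 45 mm high; candle 40 mm across from 45 to 110 mm high; origin at the middle of its underside; 0.25 kg
- coaster: round white marble coaster fixed to the table, 120 mm across, 6 mm thick; origin under its centre, on the table
- mat: square cork mat fixed to the table, 120 x 120 mm, 3 mm thick; origin under its centre, on the table
- wine_a: bystander: a clear wine glass, 165 mm tall, 68 mm across the bowl; origin at the middle of its underside
- wine_b: bystander: a second clear wine glass, same size; origin at the middle of its underside
- coupe: bystander: an amber stemmed coupe, 115 mm tall, 86 mm across the bowl; origin at the middle of its underside
- mill: bystander: a wooden pepper mill, 115 mm tall, 46 mm across the foot; origin at the middle of its underside
- card: bystander: a place-card stand: wooden foot 30 x 70 x 14 mm with an upright card to 62 mm high; origin at the middle of its underside
Mind the look-alikes: they are no part of the job. What is shaped like the candle but blue is not meant.

How it is judged:
By the outcome, as a careful person would: the job done as asked, in the order asked, and still so for the second after the job is handed in, with the robot touching nothing.
It also fails if it takes over 72 s, if anything falls off the work surface, if the arm or the gripper's body presses on something with over 40 N, if the wrist force passes 120 N, or if a joint passes its speed limit or range.

## Working session

There is one attempt and no reset: what is moved stays moved. The work goes in short steps, Python scripts to look and compute and a shell command to move; the robot and the scene stay as the last step left them, time stands still between calls to the robot, and variables do not carry over. Pictures are saved under pics/ and viewed, at most 10 in all, crops included, and the job is handed in when it is done.

```bash
mkdir -p pics; ls; cat > h.py <<'E'
import numpy as np, cv2, pickle
from plant import read_state, get_image, close_job
from scipy.spatial.transform import Rotation as R
def snap(n,f):
    d=get_image(n); cv2.imwrite('pics/'+f+'.png',d['frame']); pickle.dump(d,open('pics/'+f+'.pkl','wb')); return d
def load(f): return pickle.load(open('pics/'+f+'.pkl','rb'))
def ori(d):
    o=np.array(d['orientation']); return R.from_euler('xyz',o,degrees=True) if o.shape==(3,) else (R.from_matrix(o) if o.shape==(3,3) else R.from_quat(o))
def K(d):
    f=d['frame'].shape[0]/2/np.tan(np.radians(d['fovy']/2)); return np.array([[f,0,d['cx']],[0,f,d['cy']],[0,0,1.]]),np.array([d['k1'],0,0,0,0.])
def pix2w(d,uv,z):
    k,D=K(d); p=cv2.undistortPoints(np.array(uv,float).reshape(-1,1,2),k,D).reshape(-1,2)
    r=ori(d).apply(np.c_[p[:,0],-p[:,1],-np.ones(len(p))]); c=np.array(d['position']); z=np.broadcast_to(z,len(p))
    return c+r*((z-c[2])/r[:,2])[:,None]
def w2pix(d,P):
    k,D=K(d); q=ori(d).inv().apply(np.atleast_2d(P)-np.array(d['position']))*[1,-1,-1]
    return cv2.projectPoints(q,np.zeros(3),np.zeros(3),k,D)[0].reshape(-1,2)
E
python3 - <<'E'
from h import *
for n in('scene','top'):
    d=snap(n,n+'0'); print({k:v for k,v in d.items() if k!='frame'})
    cv2.imwrite('pics/%sbig.png'%n,cv2.resize(d['frame'],(800,600),interpolation=cv2.INTER_CUBIC))
print(read_state())
E
```

```text
pics
{'fovy': 46.07017944182651, 'cx': 275.81783860878676, 'cy': 204.1325408521002, 'k1': 0.0006682122280497465, 'position': array([0.74201453, 0.95358636, 0.79120285]), 'orientation': array([5.21906334e+01, 1.03447666e-01, 1.70173073e+02])}
{'fovy': 54.75900951350359, 'cx': 281.52746388851494, 'cy': 208.35885766636838, 'k1': 0.005361647776231198, 'position': array([ 0.46756492, -0.00501951,  1.1151842 ]), 'orientation': array([  6.85979649,  -0.69540675, -90.14025692])}
{'time': 0.1, 'joints': array([ 6.57633755e+01,  1.24731931e+01,  9.25207870e+01,  7.28281186e-04,
        7.51321942e+01, -6.42983217e+00]), 'qvel': array([-0.06547691,  0.01600273, -0.14350095, -0.05942926,  0.01995581,
       -0.02644934]), 'tau': array([-2.47586604e-04, -3.98071146e+01, -3.04973817e+01, -5.37258165e-05,
        4.17292133e-03, -4.30624539e-05]), 'position': array([0.1908319 , 0.59442505, 0.2520769 ]), 'tcp_rot': array([-1.79874698e+02, -1.48288477e-02,  1.62193004e+02]), 'contact_force': array([-0.12461618, -0.02158797,  0.13917507]), 'moment': array([-0.05024943,  0.01826332, -0.00339776]), 'grip_force': 0.0, 'finger_gap': 0.9999078755402425}
```

View pics/scenebig.png

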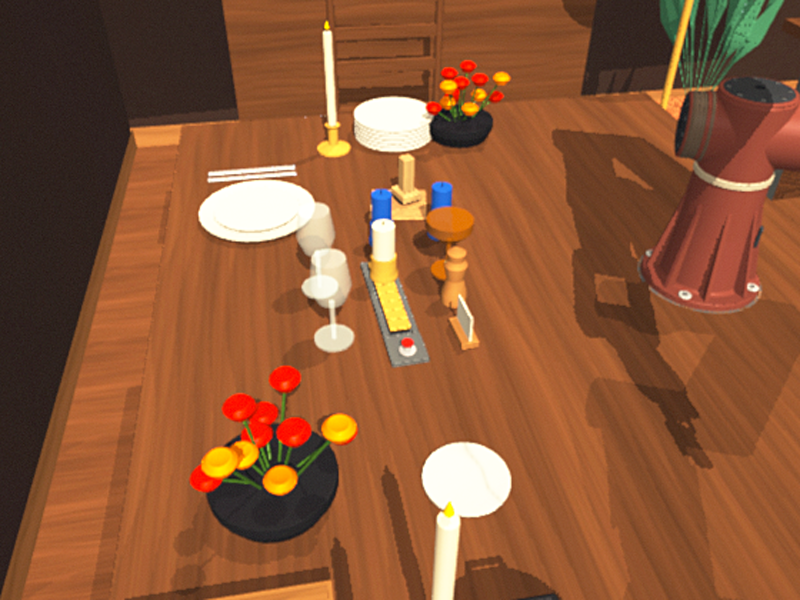

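View pics/topbig.png

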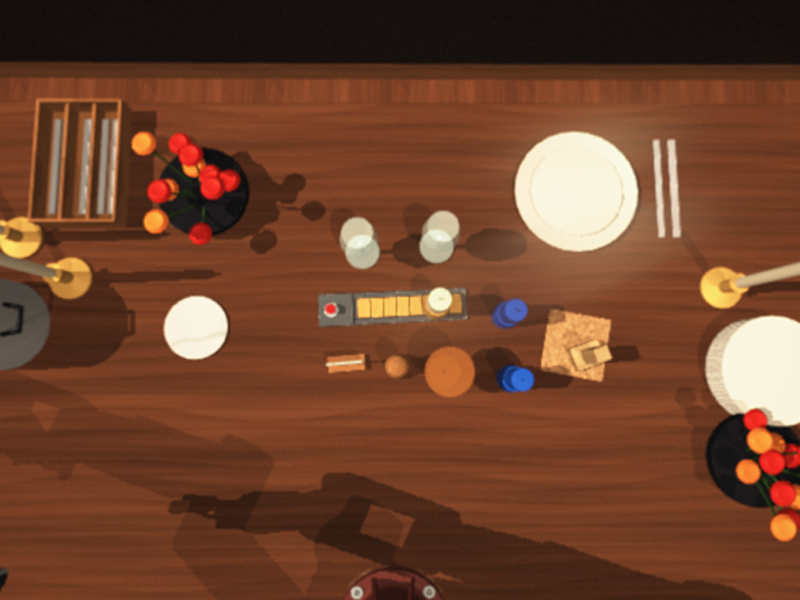

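The cream candle stands on the strip at top (440,300) and scene (383,250), in 800x600 pixels. The look-alikes are blue candles at top (510,313) and (517,378), plus tall thin candlesticks at the edges. Only the cream one is thick, in a brass holder and on the brass row. The coaster is the small white disc at top (196,327), since the plates are larger. The mat and block are at (577,350). I'll confirm this in an enlarged crop.

```bash
python3 - <<'E'
from h import *
f=load('top0')['frame']
# crop strip+mat x 215..435, y 145..285 ; scale
a=f[195:275,215:335]; b=f[212:272,345:435]
a=cv2.resize(a,(800,533),interpolation=cv2.INTER_CUBIC)
cv2.imwrite('pics/cropA.png',a)
b=f[135:285,335:435]; 
b=cv2.resize(f[210:275,345:435],None,fx=8,fy=8,interpolation=cv2.INTER_CUBIC); cv2.imwrite('pics/cropB.png',b)
E
```

```text
(no output)
```

View pics/cropA.png

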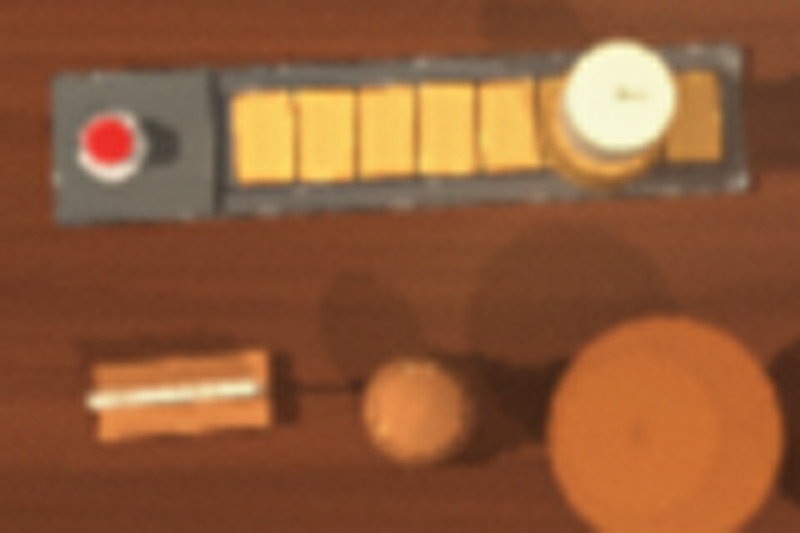

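View pics/cropB.png

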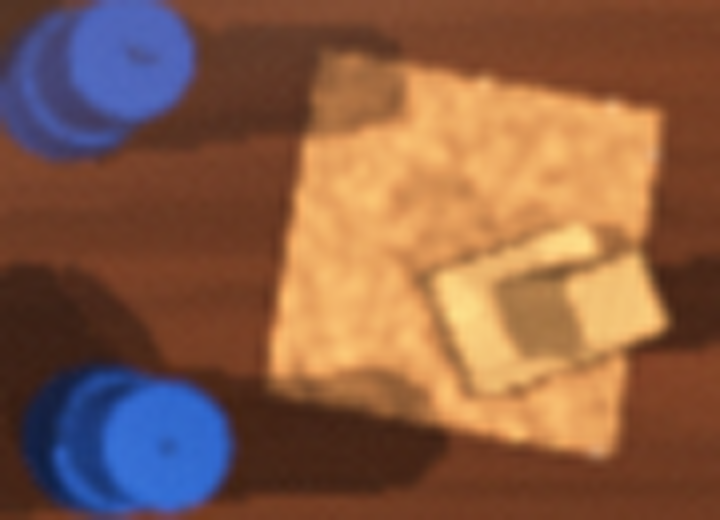

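Crop A shows the cream candle in its brass holder on the strip, top centre (620,95), with the red pin at (110,140). Crop B shows the block on the mat, handle top about (617,300) and foot corners (425,275), (480,393). It confirms that the two look-alikes are blue.

```bash
python3 - <<'E'
from h import *
from scipy.optimize import least_squares
d=load('top0'); s=load('scene0')
A=lambda p:(np.array(p,float)+.5)/6.6667-.5+[215,195]
B=lambda p:(np.array(p,float)+.5)/8-.5+[345,210]
F=lambda p:(np.array(p,float)+.5)*.7-.5
def T(P,x,y,a):
    c,q=np.cos(a),np.sin(a); P=np.array(P,float); return np.c_[x+c*P[:,0]-q*P[:,1],y+q*P[:,0]+c*P[:,1],P[:,2]]
def fit(P,uv,x0,cam=d,P2=None,uv2=None):
    f=lambda v:np.r_[(w2pix(d,T(P,*v))-uv).ravel(), (w2pix(s,T(P2,*v))-uv2).ravel() if P2 is not None else []]
    r=least_squares(f,x0); print(np.round(r.x[:2],4),'yaw',np.degrees(r.x[2]).round(2),'res',np.abs(r.fun).max().round(2)); return r.x
print(pix2w(d,A([[110,140],[470,130],[620,95]]),[.03,.01,.125]).round(4))
# strip: +y pin end(left), +x up in image
st=fit([[.031,.175,.008],[-.031,.175,.008],[.031,-.110,.008],[-.031,-.110,.008],[0,.15,.03]],A([[54,75],[57,222],[742,45],[748,187],[110,140]]),[.5,.05,0])
print('start/finish/pin',T([[0,-.0875,.01],[0,.0875,.01],[0,.15,.03]],*st).round(4))
cs=pix2w(s,F([[383,224]]),.125); print('candle scene',cs.round(4))
h=.003
fit([[.06,.06,h],[.06,-.06,h],[-.06,-.06,h],[-.06,.06,h]],B([[322,50],[662,108],[610,458],[272,388]]),[.45,-.25,0])
t=.027
bl=fit([[.022,.028,t],[-.022,.028,t],[.022,-.028,t],[.013,.013,.105],[.013,-.013,.105],[-.013,-.013,.105],[-.013,.013,.105]][:2]+[[.013,-.013,.105],[-.013,-.013,.105]],B([[425,275],[480,393],[640,250],[668,325]]),[.45,-.3,.4])
print('handle ctr',pix2w(d,B([[617,301]]),.105).round(4),'scene',pix2w(s,F([[406,156]]),.105).round(4))
print('coaster top',pix2w(d,F([[196,327]]),.006).round(4),'scene',pix2w(s,F([[467,479]]),.006).round(4))
print('wine base scene',pix2w(s,F([[334,338]]),.0).round(4))
print('wine top cam: rims',pix2w(d,F([[362,251],[437,245]]),.0).round(4),pix2w(d,F([[357,235],[442,229]]),.165).round(4))
print('mill',pix2w(d,A([[415,412]]),.115),'coupe',pix2w(d,A([[665,432]]),.115),'card',pix2w(d,A([[183,393]]),.014))
E
```

```text
[[ 0.5787  0.117   0.03  ]
 [ 0.5847 -0.0284  0.01  ]
 [ 0.5854 -0.0814  0.125 ]]
[ 0.5856 -0.0326] yaw 2.61 res 0.56
start/finish/pin [[ 0.5896 -0.12    0.01  ]
 [ 0.5816  0.0548  0.01  ]
 [ 0.5788  0.1172  0.03  ]]
candle scene [[ 0.5829 -0.0877  0.125 ]]
[ 0.5113 -0.3518] yaw -10.71 res 0.62
[ 0.4915 -0.3653] yaw 19.8 res 0.57
handle ctr [[ 0.4914 -0.3663  0.105 ]] scene [[ 0.4881 -0.3743  0.105 ]]
coaster top [[0.5454 0.3751 0.006 ]] scene [[0.5443 0.3802 0.006 ]]
wine base scene [[0.6912 0.0563 0.    ]]
wine top cam: rims [[ 0.6941  0.0599  0.    ]
 [ 0.7061 -0.087   0.    ]] [[ 0.6878  0.0588  0.165 ]
 [ 0.6981 -0.0836  0.165 ]]
mill [[ 0.46943188 -0.00564528  0.115     ]] coupe [[ 0.4619163  -0.09749311  0.115     ]] card [[0.47748309 0.08809136 0.014     ]]
```

```bash
cat >> h.py <<'E'
def go(*targets):
    s=read_state(); p=s['position']; yaw=s['tcp_rot'][2]; M=(R.from_euler('z',yaw,degrees=True)*R.from_euler('x',180,degrees=True))
    print('t',round(s['time'],2),'p',p.round(4),'rot',s['tcp_rot'].round(2),'F',s['contact_force'].round(1),'gap',round(s['finger_gap'],3),'j',s['joints'].round(0))
    for t in targets:
        sh=M.inv().apply(np.array(t[:3])-p)/.5; tu=-((t[3]-yaw+180)%360-180)/180 if len(t)>3 else 0
        print(sh.round(4),round(tu,4))
E
python3 -c "
from h import *
go((.5855,-.0815,.253,180),(.5855,-.0815,.104,180))"
```

```text
t 0.1 p [0.1908 0.5944 0.2521] rot [-1.7987e+02 -1.0000e-02  1.6219e+02] F [-0.1 -0.   0.1] gap 1.0 j [66. 12. 93.  0. 75. -6.]
[-1.1649 -1.0457 -0.0018] -0.0989
[-1.1649 -1.0457  0.2962] -0.0989
```

Two moves are needed because the shift is beyond 1. First, go halfway.

```bash
python3 -m creep '[[[1,-0.9,-0.8,0,-0.0989],[1,-0.9,-0.8,0,-0.0989],[1,-0.9,-0.8,0,-0.0989],[1,-0.9,-0.8,0,-0.0989],[1,-0.9,-0.8,0,-0.0989],[1,-0.9,-0.8,0,-0.0989],[1,-0.9,-0.8,0,-0.0989],[1,-0.9,-0.8,0,-0.0989],[1,-0.9,-0.8,0,-0.0989],[1,-0.9,-0.8,0,-0.0989],[1,-0.9,-0.8,0,-0.0989]]]' 40;  python3 -c "
from h import *
go((.5855,-.0815,.253,180),(.5855,-.0815,.104,180))"
```

```text
time: 1.48
position: [0.498, 0.0743, 0.2529]
tcp_rot: [-180.0, -0.0, 179.7]
contact_force: [0.7, 0.2, 0.5]
finger_gap: 1.002
grip_force: 0.0
t 1.48 p [0.498  0.0743 0.2529] rot [-1.7998e+02 -4.0000e-02  1.7973e+02] F [0.7 0.2 0.5] gap 1.002 j [  1.  -3. 109.  -0.  74. -89.]
[-1.764e-01 -3.107e-01 -3.000e-04] -0.0015
[-0.1764 -0.3107  0.2977] -0.0015
```

```bash
python3 -m creep '[[[1,-0.176,-0.31,0,0],[1,-0.176,-0.31,0,0],[1,-0.176,-0.31,0,0],[1,-0.176,-0.31,0,0],[1,-0.176,-0.31,0,0],[1,-0.176,-0.31,0.12,0],[1,-0.176,-0.31,0.12,0]]]';  python3 -c "
from h import *
go((.5855,-.0815,.104,180))
d=snap('top','t1');s=snap('scene','s1')
f=d['frame'][180:290,240:400]; g=s['frame'][100:260,200:370]
cv2.imwrite('pics/v1.png',np.hstack([cv2.resize(f,(400,275),interpolation=2),cv2.resize(g,(292,275),interpolation=2)]))"
```

```text
time: 2.35
position: [0.58, -0.0752, 0.1876]
tcp_rot: [179.8, -0.7, -179.9]
contact_force: [-0.3, -0.1, -0.6]
finger_gap: 1.005
grip_force: 0.0
t 2.35 p [ 0.58   -0.0752  0.1876] rot [ 179.78   -0.74 -179.87] F [-0.3 -0.1 -0.6] gap 1.005 j [ -14.   12.  101.    0.   68. -104.]
[-0.0111 -0.0126  0.1673] 0.0007
```

View pics/v1.png

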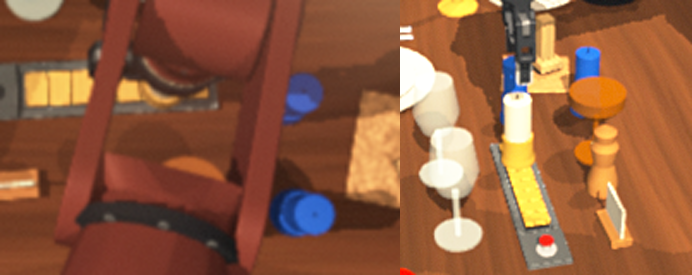

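The candle stands under the open gripper, with the fingers fore and aft along the strip and nothing in the way. I'll let it settle and re-measure.

```bash
python3 -m creep '[[[1,0,0,0,0],[1,0,0,0,0]]]';  python3 -c "
from h import *
go((.5855,-.0815,.104,180))"
```

```text
time: 2.7
position: [0.5866, -0.0785, 0.1958]
tcp_rot: [-179.9, 0.2, -180.0]
contact_force: [-0.3, -0.4, -0.3]
finger_gap: 1.0
grip_force: 0.0
t 2.7 p [ 0.5866 -0.0785  0.1958] rot [-179.94    0.23 -179.99] F [-0.3 -0.4 -0.3] gap 1.0 j [ -14.   11.  100.    0.   68. -104.]
[ 0.0022 -0.006   0.1837] 0.0001
```

```bash
python3 -m creep '[[[1,0.002,-0.006,0.05,0],[1,0.002,-0.006,0.1,0],[1,0.002,-0.006,0.14,0],[1,0.002,-0.006,0.17,0],[1,0.002,-0.006,0.18,0],[1,0.002,-0.006,0.18,0],[0,0.002,-0.006,0.18,0],[0,0.002,-0.006,0.18,0],[0,0.002,-0.006,0.18,0],[0,0.002,-0.006,0.18,0],[0,0.002,-0.006,0.18,0],[0,0.002,-0.006,0.18,0]]]' 40;  python3 -c "
from h import *
go((.545,.376,.106))"
```

```text
time: 4.2
position: [0.5847, -0.0816, 0.104]
tcp_rot: [-180.0, 0.1, 180.0]
contact_force: [-0.9, -0.7, 3.8]
finger_gap: 0.457
grip_force: 40.2
t 4.2 p [ 0.5847 -0.0816  0.104 ] rot [-1.7998e+02  6.0000e-02  1.7999e+02] F [-0.9 -0.7  3.8] gap 0.457 j [ -15.   18.  103.   -0.   59. -105.]
[ 0.0795  0.9152 -0.004 ] 0
```

```bash
python3 -m creep '[[[0,0,0,-0.03,0],[0,0,0,-0.08,0],[0,0,0,-0.13,0],[0,0,0.02,-0.17,0],[0,0,0.07,-0.18,0],[0,0.01,0.14,-0.18,0],[0,0.02,0.22,-0.18,0],[0,0.03,0.3,-0.18,0],[0,0.035,0.38,-0.18,0],[0,0.04,0.46,-0.18,0],[0,0.05,0.54,-0.18,0],[0,0.055,0.6,-0.18,0]]]' && python3 -m creep '[[[0,0.008,0.08,0,0],[0,0.015,0.16,0,0],[0,0.022,0.23,0,0],[0,0.025,0.28,0,0],[0,0.025,0.31,0,0],[0,0.025,0.315,0,0],[0,0.025,0.315,0,0],[0,0.025,0.315,0,0],[0,0.025,0.315,0,0]]]';  python3 -c "
from h import *
go((.545,.376,.097))"
```

```text
time: 5.7
position: [0.5553, 0.2209, 0.1931]
tcp_rot: [180.0, -0.1, -179.9]
contact_force: [0.8, -1.4, -3.1]
finger_gap: 0.459
grip_force: 40.8
time: 6.82
position: [0.5445, 0.3753, 0.1933]
tcp_rot: [-180.0, -0.0, 179.9]
contact_force: [-0.7, -0.4, -2.8]
finger_gap: 0.463
grip_force: 40.8
t 6.83 p [0.5445 0.3753 0.1933] rot [-179.99   -0.    179.93] F [-0.7 -0.4 -2.8] gap 0.463 j [ 29.  20.  90.  -0.  70. -61.]
[-0.001   0.0014  0.1927] 0
```

```bash
python3 -m creep '[[[0,0,0,0.06,0],[0,0,0,0.12,0],[0,0,0,0.16,0],[0,0,0,0.18,0],[0,0,0,0.186,0],[0,0,0,0.19,0],[0,0,0,0.193,0],[0,0,0,0.193,0],[0,0,0,0.193,0]]]';  python3 -c "
from h import *
go((.545,.376,.095))"
```

```text
time: 7.95
position: [0.5444, 0.3763, 0.0972]
tcp_rot: [180.0, 0.0, 180.0]
contact_force: [0.2, -0.2, -2.2]
finger_gap: 0.458
grip_force: 40.9
t 7.95 p [0.5444 0.3763 0.0972] rot [1.7998e+02 3.0000e-02 1.8000e+02] F [ 0.2 -0.2 -2.2] gap 0.458 j [ 29.  26.  93.   0.  61. -61.]
[-0.0011 -0.0006  0.0044] 0
```

```bash
python3 -m creep '[[[0,0,0,0.002,0],[0,0,0,0.004,0],[0,0,0,0.004,0],[0,0,0,0.004,0]]]';  python3 -m creep '[[[0,0,0,0.001,0],[0,0,0,0.002,0],[0,0,0,0.002,0]]]'
```

```text
time: 8.45
position: [0.5444, 0.3762, 0.0952]
tcp_rot: [180.0, 0.0, 180.0]
contact_force: [0.2, -1.1, 0.6]
finger_gap: 0.46
grip_force: 41.2
time: 8.82
position: [0.5446, 0.3762, 0.0952]
tcp_rot: [-180.0, 0.0, 180.0]
contact_force: [-1.7, -2.2, 6.0]
finger_gap: 0.461
grip_force: 41.4
```

```bash
python3 -m creep '[[[0,0,0,-0.002,0],[1,0,0,-0.002,0],[1,0,0,-0.002,0],[1,0,0,-0.002,0],[1,0,0,-0.002,0],[1,0,0,-0.03,0],[1,0,0,-0.08,0],[1,0,0,-0.14,0],[1,0,0,-0.2,0],[1,0,0,-0.26,0],[1,0,0,-0.3,0],[1,0,0,-0.3,0]]]';  python3 -c "
from h import *
go((.4915,-.3655,.25,19.8))
d=snap('top','t2');s=snap('scene','s2')
f=d['frame'][180:290,90:250]; g=s['frame'][220:400,240:400]
cv2.imwrite('pics/v2.png',np.hstack([cv2.resize(f,(400,275),interpolation=2),cv2.resize(g,(244,275),interpolation=2)]))"
```

```text
time: 10.32
position: [0.5455, 0.3768, 0.2469]
tcp_rot: [179.9, 0.3, 180.0]
contact_force: [-0.5, 0.4, -0.4]
finger_gap: 1.004
grip_force: 0.0
t 10.32 p [0.5455 0.3768 0.2469] rot [179.86   0.27 180.  ] F [-0.5  0.4 -0.4] gap 1.004 j [ 29.  17.  87.  -0.  75. -61.]
[ 0.1079 -1.4847 -0.0063] 0.89
```

View pics/v2.png

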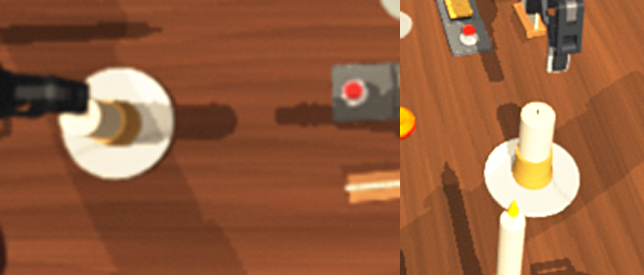

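The candle stands upright, well inside the coaster. Next is the block.

```bash
python3 -m creep '[[[1,0.05,-0.8,0,0.5],[1,0.05,-0.8,0,0.5],[1,0.05,-0.8,0,0.5],[1,0.05,-0.8,0,0.5],[1,0.05,-0.8,0,0.5],[1,0.05,-0.8,0,0.5],[1,0.05,-0.8,0,0.5],[1,0.05,-0.8,0,0.5],[1,0.05,-0.8,0,0.5],[1,0.05,-0.8,0,0.5],[1,0.05,-0.8,0,0.5]]]';  python3 -c "
from h import *
go((.4915,-.3655,.25,19.8))"
```

```text
time: 11.8
position: [0.5186, -0.0237, 0.2426]
tcp_rot: [-179.9, -0.0, 90.1]
contact_force: [-0.4, -0.2, 0.3]
finger_gap: 1.004
grip_force: 0.0
t 11.8 p [ 0.5186 -0.0237  0.2426] rot [-1.7988e+02 -2.0000e-02  9.0060e+01] F [-0.4 -0.2  0.3] gap 1.004 j [-10.   0. 107.  -0.  73. -10.]
[-0.6836 -0.0549 -0.0147] 0.3904
```

```bash
python3 -m creep '[[[1,-0.684,-0.055,-0.01,0.39],[1,-0.684,-0.055,-0.01,0.39],[1,-0.684,-0.055,-0.01,0.39],[1,-0.684,-0.055,-0.01,0.39],[1,-0.684,-0.055,-0.01,0.39],[1,-0.684,-0.055,-0.01,0.39],[1,-0.684,-0.055,-0.01,0.39],[1,-0.684,-0.055,-0.01,0.39],[1,-0.684,-0.055,-0.01,0.39],[1,-0.684,-0.055,-0.01,0.39]]]';  python3 -c "
from h import *
go((.4915,-.3655,.073,19.8))
s=snap('scene','s3');d=snap('top','t3')
f=d['frame'][200:300,330:450]; g=s['frame'][60:200,230:350]
cv2.imwrite('pics/v3.png',np.hstack([cv2.resize(f,(420,350),interpolation=2),cv2.resize(g,(300,350),interpolation=2)]))"
```

```text
time: 13.05
position: [0.4919, -0.3652, 0.2488]
tcp_rot: [-180.0, 0.0, 19.9]
contact_force: [-0.3, 0.1, 0.1]
finger_gap: 1.003
grip_force: 0.0
t 13.05 p [ 0.4919 -0.3652  0.2488] rot [-180.      0.     19.91] F [-0.3  0.1  0.1] gap 1.003 j [-43.  11.  94.  -0.  74.  27.]
[-9.000e-04  3.000e-04  3.515e-01] 0.0006
```

View pics/v3.png

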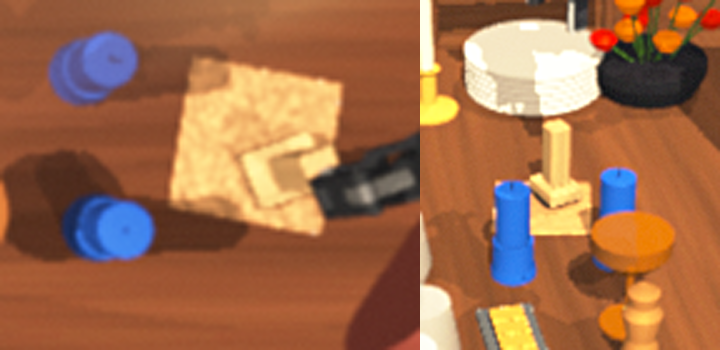

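The view is unobstructed, and the block is upright on the mat with the gripper above it. I'll descend and grip.

```bash
python3 -m creep '[[[1,0,0,0.1,0],[1,0,0,0.2,0],[1,0,0,0.27,0],[1,0,0,0.32,0],[1,0,0,0.345,0],[1,0,0,0.35,0],[1,0,0,0.35,0],[0,0,0,0.35,0],[0,0,0,0.35,0],[0,0,0,0.35,0],[0,0,0,0.35,0],[0,0,0,0.35,0]]]' 60; python3 -m creep '[[[0,0,0,0,0],[0,0,0,0,0]]]'; python3 -c "
from h import *
go((.4915,-.3655,.173,2.6))"
```

```text
time: 14.65
position: [0.4921, -0.3663, 0.0743]
tcp_rot: [179.9, -0.0, 19.8]
contact_force: [0.0, 0.2, 2.6]
finger_gap: 0.297
grip_force: 59.6
time: 14.9
position: [0.492, -0.3663, 0.0743]
tcp_rot: [179.9, -0.0, 19.8]
contact_force: [0.3, -0.2, 2.8]
finger_gap: 0.295
grip_force: 59.6
t 14.9 p [ 0.492  -0.3663  0.0743] rot [ 1.7994e+02 -3.0000e-02  1.9790e+01] F [ 0.3 -0.2  2.8] gap 0.295 j [-43.  23. 100.  -0.  57.  27.]
[-0.0005 -0.0018 -0.1974] 0.0955
```

```bash
python3 -m creep '[[[0,0,0,-0.03,0],[0,0,0,-0.09,0],[0,0,0,-0.16,0],[0,0,0,-0.23,0],[0,0,0,-0.28,0],[0,0,0,-0.29,0],[0,0,0,-0.29,0]]]' 90; python3 -c "
from h import *
go((.5897,-.1225,.22,2.6))"
```

```text
time: 15.78
position: [0.4911, -0.3653, 0.2179]
tcp_rot: [-179.9, 0.0, 19.8]
contact_force: [-0.2, 0.1, -2.5]
finger_gap: 0.296
grip_force: 88.6
t 15.78 p [ 0.4911 -0.3653  0.2179] rot [-1.7991e+02  4.0000e-02  1.9790e+01] F [-0.2  0.1 -2.5] gap 0.296 j [-43.  13.  96.   0.  71.  27.]
[ 0.35   -0.3901 -0.0042] 0.0955
```

```bash
python3 -m creep '[[[0,0.04,-0.04,0,0.02],[0,0.1,-0.1,0,0.05],[0,0.16,-0.17,0,0.08],[0,0.22,-0.24,0,0.095],[0,0.28,-0.31,0,0.095],[0,0.32,-0.36,0,0.095],[0,0.345,-0.385,0,0.095],[0,0.35,-0.39,0,0.095],[0,0.35,-0.39,0,0.095],[0,0.35,-0.39,0,0.095]]]'; python3 -c "
from h import *
go((.5897,-.1225,.100,2.6))
s=snap('scene','s4')
cv2.imwrite('pics/v4.png',cv2.resize(s['frame'][100:270,220:360],None,fx=3.5,fy=3.5,interpolation=2))"
```

```text
time: 17.02
position: [0.59, -0.1243, 0.2187]
tcp_rot: [180.0, 0.0, 2.6]
contact_force: [0.2, 0.3, -2.4]
finger_gap: 0.294
grip_force: 88.8
t 17.02 p [ 0.59   -0.1243  0.2187] rot [1.7998e+02 2.0000e-02 2.6100e+00] F [ 0.2  0.3 -2.4] gap 0.294 j [-19.  12.  97.  -0.  71.  69.]
[-0.0004 -0.0037  0.2373] 0.0001
```

View pics/v4.png

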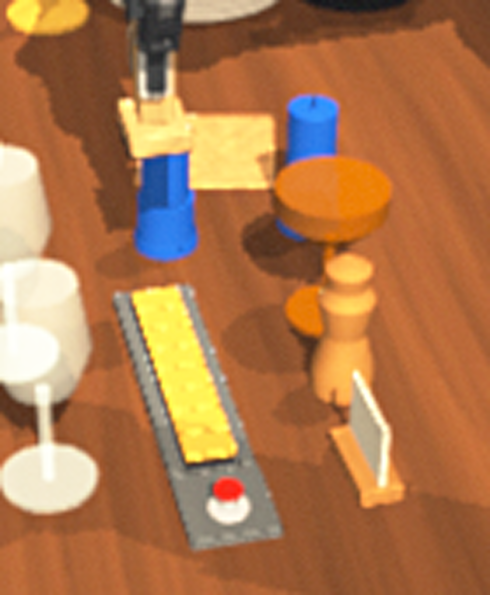

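The block is held upright above the first section. The strip is bare, with the pin at crop (228,488). I'll cross-check and come down.

```bash
python3 -m creep '[[[0,0,-0.002,0.05,0],[0,0,-0.004,0.11,0],[0,0,-0.004,0.17,0],[0,0,-0.004,0.21,0],[0,0,-0.004,0.23,0],[0,0,-0.004,0.236,0],[0,0,-0.004,0.237,0],[0,0,-0.004,0.237,0]]]'; python3 -c "
from h import *
s=load('s4'); c=lambda p:(np.array(p)+.5)/3.5-.5+[220,100]
print(pix2w(s,c([[228,488],[136,290],[182,286],[190,464],[238,456]]),[.03,.015,.015,.015,.015]).round(4))
go((.5897,-.1225,.0863,2.6))"
```

```text
time: 18.08
position: [0.5911, -0.1214, 0.1015]
tcp_rot: [180.0, -0.1, 2.7]
contact_force: [0.3, 0.4, -2.1]
finger_gap: 0.289
grip_force: 88.8
[[ 0.578   0.1197  0.03  ]
 [ 0.6026 -0.1349  0.015 ]
 [ 0.5666 -0.1341  0.015 ]
 [ 0.5958  0.0747  0.015 ]
 [ 0.5619  0.0722  0.015 ]]
t 18.07 p [ 0.5911 -0.1214  0.1015] rot [ 1.7995e+02 -1.2000e-01  2.7000e+00] F [ 0.3  0.4 -2.1] gap 0.289 j [-18.  19. 101.  -0.  59.  69.]
[-0.0029  0.0021  0.0304] 0.0006
```

```bash
python3 -m creep '[[[0,-0.005,0.002,0.01,0],[0,-0.005,0.002,0.02,0],[0,-0.005,0.002,0.028,0],[0,-0.005,0.002,0.032,0],[0,-0.005,0.002,0.036,0],[0,-0.005,0.002,0.04,0],[0,-0.005,0.002,0.04,0],[0,-0.005,0.002,0.04,0]]]'; python3 -m creep '[[[0,0,0,0.001,0],[0,0,0,0.002,0],[0,0,0,0.002,0]]]'
```

```text
time: 19.08
position: [0.5885, -0.1228, 0.082]
tcp_rot: [179.9, -0.0, 2.7]
contact_force: [-2.7, -0.9, 5.5]
finger_gap: 0.292
grip_force: 90.0
time: 19.45
position: [0.5885, -0.1228, 0.0814]
tcp_rot: [179.9, -0.0, 2.7]
contact_force: [-3.1, -0.2, 6.8]
finger_gap: 0.293
grip_force: 90.2
```

```bash
python3 -m creep '[[[0,0,0,0.001,0],[0,0,0,0.002,0],[0,0,0,0.002,0]]]'; python3 -m creep '[[[0,0,0,0.001,0],[0,0,0,0.001,0]]]'; python3 -c "
from h import *
s=read_state()['position']
go((.581,.0555,s[2],2.4))"
```

```text
time: 19.82
position: [0.5886, -0.1229, 0.0813]
tcp_rot: [179.9, -0.0, 2.7]
contact_force: [-4.6, 1.0, 10.9]
finger_gap: 0.295
grip_force: 90.7
time: 20.08
position: [0.5887, -0.1229, 0.0813]
tcp_rot: [179.9, -0.0, 2.7]
contact_force: [-5.9, -0.1, 13.6]
finger_gap: 0.293
grip_force: 91.0
t 20.07 p [ 0.5887 -0.1229  0.0813] rot [ 1.7995e+02 -2.0000e-02  2.7200e+00] F [-5.9 -0.1 13.6] gap 0.293 j [-18.  21. 102.  -0.  57.  69.]
[ 0.0017 -0.357  -0.    ] 0.0018
```

```bash
python3 -m creep '[[[0,0,-0.006,0,0],[0,0,-0.012,0,0],[0,0,-0.018,0,0],[0,0,-0.024,0,0],[0,0,-0.03,0,0],[0,0,-0.036,0,0],[0,0,-0.042,0,0],[0,0,-0.048,0,0]]]'; python3 -c "
from h import *
s=read_state()['position']
go((.581,.0555,s[2],2.4))"
```

```text
time: 21.08
position: [0.5903, -0.102, 0.0815]
tcp_rot: [179.5, -0.4, 2.8]
contact_force: [-0.8, -8.0, 5.6]
finger_gap: 0.29
grip_force: 89.8
t 21.07 p [ 0.5903 -0.102   0.0815] rot [179.51  -0.45   2.81] F [-0.8 -8.   5.6] gap 0.29 j [-16.  20. 103.  -0.  56.  71.]
[-0.0032 -0.3155 -0.    ] 0.0023
```

```bash
python3 -m creep '[[[0,-0.001,-0.002,0.002,0],[0,-0.002,-0.006,0.003,0],[0,-0.003,-0.012,0.003,0],[0,-0.003,-0.018,0.003,0],[0,-0.003,-0.024,0.003,0],[0,-0.003,-0.03,0.003,0]]]'; python3 -c "
from h import *
s=read_state()['position']
go((.581,.0555,s[2],2.4))"
```

```text
time: 21.82
position: [0.5895, -0.0865, 0.0814]
tcp_rot: [179.6, -0.6, 2.7]
contact_force: [-0.1, -4.0, 10.4]
finger_gap: 0.291
grip_force: 90.4
t 21.82 p [ 0.5895 -0.0865  0.0814] rot [179.61  -0.61   2.74] F [-0.1 -4.  10.4] gap 0.291 j [-15.  20. 103.  -0.  56.  72.]
[-0.0034 -0.2845 -0.    ] 0.0019
```

```bash
python3 -m creep '[[[0,-0.001,-0.006,0.001,0],[0,-0.002,-0.012,0.001,0],[0,-0.003,-0.018,0.001,0],[0,-0.003,-0.024,0.001,0],[0,-0.003,-0.03,0.001,0],[0,-0.003,-0.036,0.001,0],[0,-0.003,-0.042,0.001,0],[0,-0.003,-0.048,0.001,0]]]'; python3 -c "
from h import *
s=read_state()['position']
go((.581,.0555,s[2],2.4))"
```

```text
time: 22.82
position: [0.5875, -0.0627, 0.0814]
tcp_rot: [179.6, -0.7, 2.7]
contact_force: [0.7, -3.8, 12.3]
finger_gap: 0.294
grip_force: 90.6
t 22.82 p [ 0.5875 -0.0627  0.0814] rot [179.6   -0.68   2.75] F [ 0.7 -3.8 12.3] gap 0.294 j [-13.  20. 104.  -0.  56.  75.]
[-0.0016 -0.2367 -0.    ] 0.0019
```

```bash
python3 -m creep '[[[0,0,-0.006,0,0],[0,0,-0.012,0,0],[0,0,-0.018,0,0],[0,0,-0.024,0,0],[0,-0.001,-0.03,0,0],[0,-0.001,-0.036,0,0],[0,-0.001,-0.042,0,0],[0,-0.001,-0.048,0,0],[0,-0.001,-0.054,0,0],[0,-0.001,-0.06,0,0]]]'; python3 -c "
from h import *
s=read_state()['position']
go((.581,.0555,s[2],2.4))"
```

```text
time: 24.08
position: [0.5855, -0.0323, 0.0814]
tcp_rot: [179.6, -0.7, 2.8]
contact_force: [0.2, -5.6, 12.6]
finger_gap: 0.294
grip_force: 90.6
t 24.07 p [ 0.5855 -0.0323  0.0814] rot [179.64  -0.66   2.76] F [ 0.2 -5.6 12.6] gap 0.294 j [-10.  19. 105.  -0.  56.  77.]
[-0.0005 -0.1758 -0.    ] 0.002
```

Force is steady at about 15 N of press, so I'll continue.

```bash
python3 -m creep '[[[0,0,-0.006,0,0],[0,0,-0.012,0,0],[0,0,-0.018,0,0],[0,0,-0.024,0,0],[0,0,-0.03,0,0],[0,0,-0.036,0,0],[0,0,-0.042,0,0],[0,0,-0.048,0,0],[0,0,-0.054,0,0],[0,0,-0.06,0,0],[0,0,-0.066,0,0],[0,0,-0.072,0,0]]]'; python3 -c "
from h import *
s=read_state()['position']
go((.581,.0555,s[2],2.4))"
```

```text
time: 25.58
position: [0.5841, 0.0023, 0.0814]
tcp_rot: [179.5, -0.7, 2.8]
contact_force: [1.2, -9.5, 11.9]
finger_gap: 0.292
grip_force: 90.6
t 25.57 p [0.5841 0.0023 0.0814] rot [179.48  -0.69   2.83] F [ 1.2 -9.5 11.9] gap 0.292 j [ -6.  19. 105.  -0.  56.  81.]
[-0.001  -0.1065 -0.    ] 0.0024
```

```bash
python3 -m creep '[[[0,0,-0.006,0,0],[0,0,-0.012,0,0],[0,0,-0.018,0,0],[0,0,-0.024,0,0],[0,0,-0.03,0,0],[0,0,-0.036,0,0],[0,0,-0.042,0,0],[0,0,-0.048,0,0],[0,-0.001,-0.054,0,0],[0,-0.001,-0.06,0,0],[0,-0.001,-0.066,0,0],[0,-0.001,-0.072,0,0]]]'; python3 -c "
from h import *
s=read_state()['position']
go((.581,.0555,s[2],2.4))"
```

```text
time: 27.08
position: [0.5818, 0.0402, 0.0814]
tcp_rot: [179.7, -0.7, 2.8]
contact_force: [0.1, -4.4, 12.9]
finger_gap: 0.291
grip_force: 90.8
t 27.07 p [0.5818 0.0402 0.0814] rot [179.71  -0.67   2.77] F [ 0.1 -4.4 12.9] gap 0.291 j [ -3.  19. 105.  -0.  56.  85.]
[-0.0001 -0.0306 -0.    ] 0.002
```

```bash
python3 -m creep '[[[0,0,-0.006,0,0],[0,0,-0.012,0,0],[0,0,-0.018,0,0],[0,0,-0.024,0,0],[0,0,-0.03,0,0],[0,0,-0.036,0,0],[0,0,-0.036,0,0],[0,0,-0.036,0.001,0],[0,0,-0.036,0.001,0]]]'; python3 -c "
from h import *
go((.5785,.118,.13,2.6))"
```

```text
time: 28.2
position: [0.581, 0.059, 0.0813]
tcp_rot: [179.8, -0.7, 2.7]
contact_force: [-0.6, -2.8, 15.0]
finger_gap: 0.289
grip_force: 91.0
t 28.2 p [0.581  0.059  0.0813] rot [179.8   -0.67   2.74] F [-0.6 -2.8 15. ] gap 0.289 j [ -1.  19. 105.  -0.  56.  86.]
[ 0.0007 -0.1182 -0.0975] 0.0008
```

```bash
python3 -m creep '[[[0,0,0,-0.02,0],[0,0,0,-0.06,0],[0,0,0,-0.11,0],[0,0,0,-0.15,0],[0,0,-0.03,-0.16,0],[0,0,-0.07,-0.16,0],[0,0,-0.1,-0.16,0],[0,0,-0.118,-0.16,0],[0,0,-0.118,-0.16,0],[0,0,-0.118,-0.16,0],[0,0,-0.118,-0.16,0]]]'; python3 -c "
from h import *
go((.5785,.118,.1023,2.6))
s=snap('scene','s5')
cv2.imwrite('pics/v5.png',cv2.resize(s['frame'][130:270,220:360],None,fx=4,fy=4,interpolation=2))"
```

```text
time: 29.58
position: [0.5725, 0.1188, 0.1553]
tcp_rot: [180.0, 0.0, 2.7]
contact_force: [-0.6, -0.5, -3.6]
finger_gap: 0.295
grip_force: 88.8
t 29.57 p [0.5725 0.1188 0.1553] rot [179.99   0.     2.66] F [-0.6 -0.5 -3.6] gap 0.295 j [  5.  13. 102.  -0.  64.  92.]
[0.0119 0.0021 0.1059] 0.0003
```

View pics/v5.png

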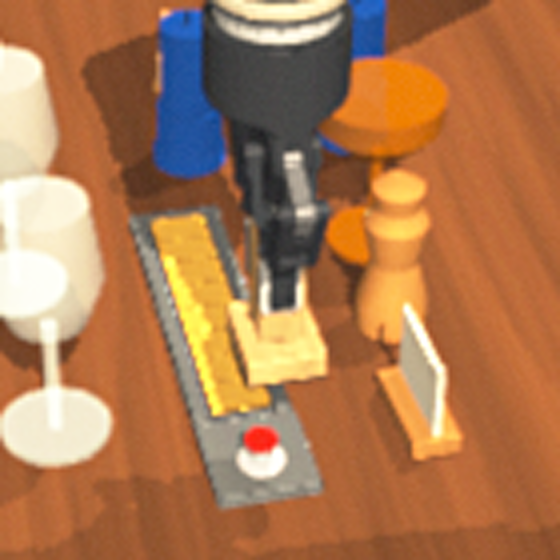

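All the sections look level and down, and the bystanders are in place. Now the pin.

```bash
python3 -m creep '[[[0,0.012,0.002,0,0],[0,0.012,0.002,0.04,0],[0,0.012,0.002,0.08,0],[0,0.012,0.002,0.1,0],[0,0.012,0.002,0.106,0],[0,0.012,0.002,0.11,0],[0,0.012,0.002,0.114,0],[0,0.012,0.002,0.118,0],[0,0.012,0.002,0.122,0],[0,0.012,0.002,0.126,0],[0,0.012,0.002,0.13,0],[0,0.012,0.002,0.13,0]]]'; python3 -m creep '[[[0,0,0,0.002,0],[0,0,0,0.004,0],[0,0,0,0.006,0],[0,0,0,0.006,0],[0,0,0,0.006,0]]]'
```

```text
time: 31.12
position: [0.5794, 0.1187, 0.0934]
tcp_rot: [180.0, -0.1, 2.7]
contact_force: [-3.5, -0.4, 8.4]
finger_gap: 0.293
grip_force: 90.1
time: 31.75
position: [0.5795, 0.1187, 0.0907]
tcp_rot: [180.0, -0.1, 2.7]
contact_force: [-3.7, -0.9, 8.9]
finger_gap: 0.291
grip_force: 90.1
```

```bash
python3 -m creep '[[[0,0,0,0.002,0],[0,0,0,0.004,0],[0,0,0,0.005,0],[0,0,0,0.005,0]]]'; python3 -m creep '[[[0,0,0,0.002,0],[0,0,0,0.003,0],[0,0,0,0.003,0],[0,0,0,0.003,0]]]'
```

```text
time: 32.25
position: [0.5796, 0.1187, 0.0893]
tcp_rot: [180.0, -0.1, 2.7]
contact_force: [-7.2, -0.6, 15.3]
finger_gap: 0.296
grip_force: 91.0
time: 32.75
position: [0.5798, 0.1188, 0.0892]
tcp_rot: [180.0, -0.0, 2.7]
contact_force: [-10.2, -1.4, 21.1]
finger_gap: 0.294
grip_force: 91.7
```

```bash
python3 -m creep '[[[0,0,0,-0.02,0],[0,0,0,-0.07,0],[0,0,0,-0.13,0],[0,0,0,-0.19,0],[0,0,0,-0.25,0],[0,0,0,-0.28,0],[0,0,0,-0.29,0],[0,0,0,-0.29,0]]]'; python3 -c "
from h import *
go((.508,-.36,.235,2.6))"
```

```text
time: 33.75
position: [0.578, 0.1185, 0.2274]
tcp_rot: [180.0, 0.1, 2.7]
contact_force: [1.0, -0.6, -3.0]
finger_gap: 0.291
grip_force: 89.0
t 33.75 p [0.578  0.1185 0.2274] rot [1.80e+02 7.00e-02 2.69e+00] F [ 1.  -0.6 -3. ] gap 0.291 j [ 5. 10. 99. -0. 72. 92.]
[-0.1848  0.9494 -0.0152] 0.0005
```

```bash
python3 -m creep '[[[0,0,0.05,0,0],[0,0,0.13,0,0],[0,0,0.22,0,0],[0,0,0.31,0,0],[0,-0.02,0.4,0,0],[0,-0.04,0.5,0,0],[0,-0.07,0.6,0,0],[0,-0.1,0.7,0,0],[0,-0.14,0.8,0,0],[0,-0.17,0.88,0,0],[0,-0.185,0.93,0,0],[0,-0.185,0.95,0,0]]]'; python3 -m creep '[[[0,0,0,0,0],[0,0,0,0,0],[0,0,0,0,0]]]'; python3 -c "
from h import *
go((.508,-.36,.0753,2.6))"
```

```text
time: 35.25
position: [0.5071, -0.3612, 0.2263]
tcp_rot: [-179.9, 0.1, 2.6]
contact_force: [0.5, 0.5, -3.4]
finger_gap: 0.293
grip_force: 88.9
time: 35.62
position: [0.5088, -0.359, 0.2282]
tcp_rot: [-180.0, 0.0, 2.8]
contact_force: [0.2, 0.2, -2.0]
finger_gap: 0.293
grip_force: 88.9
t 35.62 p [ 0.5088 -0.359   0.2282] rot [-1.7997e+02  1.0000e-02  2.7800e+00] F [ 0.2  0.2 -2. ] gap 0.293 j [-42.  13.  94.   0.  73.  46.]
[-0.0017  0.0019  0.3058] 0.001
```

```bash
python3 -m creep '[[[0,0,0,0.08,0],[0,0,0,0.16,0],[0,0,0,0.23,0],[0,0,0,0.28,0],[0,0,0,0.298,0],[0,0,0,0.304,0],[0,0,0,0.306,0],[0,0,0,0.307,0],[0,0,0,0.308,0],[0,0,0,0.308,0]]]'; python3 -m creep '[[[0,0,0,0.001,0],[0,0,0,0.001,0]]]'
```

```text
time: 36.88
position: [0.5085, -0.3604, 0.0747]
tcp_rot: [180.0, -0.0, 2.7]
contact_force: [0.5, -0.1, -2.0]
finger_gap: 0.291
grip_force: 89.0
time: 37.12
position: [0.5086, -0.3605, 0.0744]
tcp_rot: [180.0, -0.0, 2.7]
contact_force: [-0.6, 0.1, 0.5]
finger_gap: 0.293
grip_force: 89.5
```

Contact with the mat. I'll release and rise.

```bash
python3 -m creep '[[[0.5,0,0,0,0],[1,0,0,0,0],[1,0,0,0,0],[1,0,0,0,0],[1,0,0,0,0],[1,0,0,-0.04,0],[1,0,0,-0.1,0],[1,0,0,-0.18,0],[1,0,0,-0.26,0],[1,0,0,-0.34,0],[1,0,0,-0.34,0],[1,0,0,-0.34,0]]]' 20; python3 -c "
from h import *
s=snap('scene','s6');d=snap('top','t6')
cv2.imwrite('pics/v6.png',np.hstack([cv2.resize(s['frame'][60:380,180:400],(412,600),interpolation=2),cv2.resize(d['frame'][140:280,200:440],(388,600*140*388//(240*600)),interpolation=2)[:600] if 0 else cv2.copyMakeBorder(cv2.resize(d['frame'][140:300,210:440],(388,270),interpolation=2),0,330,0,0,0)]))"
```

```text
time: 38.62
position: [0.5082, -0.3601, 0.2442]
tcp_rot: [180.0, -0.0, 2.7]
contact_force: [-0.4, 0.2, -0.5]
finger_gap: 1.001
grip_force: 0.0
```

View pics/v6.png

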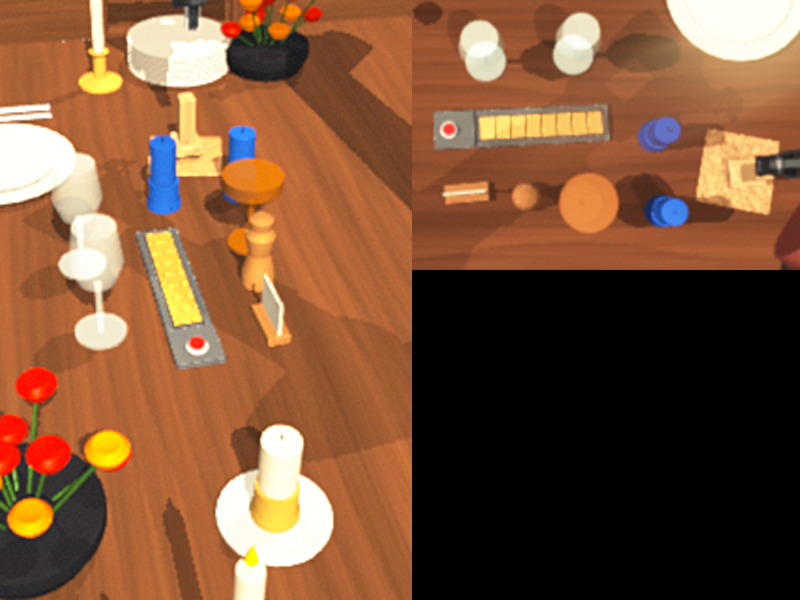

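The final view shows the candle on the coaster (278,490), the pin down (197,343), the sections level and the block upright on the mat (188,130). The bystanders haven't moved.

```bash
python3 -c "
from plant import close_job
print(close_job())"
```

```text
the job is handed in; nothing more can be done
None
```

I handed the job in at about 39 s: the candle is on the coaster, the sections are pressed in one sweep (about 15 N, briefly nearer 8 N early on), the pin is down, the block is back upright on the mat and the bystanders have not moved; no verdict came back.

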